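Unhook a carded pack over the peg's upturned tip and stand it in the bench block

ROBOT

A 6-joint arm with a two-finger parallel gripper is mounted at the origin on a cart in front of the work surface, level with it; the furniture and walls round the work are solid. World frame = base frame: x ahead of the robot, y to its left, z up, the work surface at z = 0. Lengths are in m, angles in rad, forces in N, time in s.
With the tool pointing down it reaches from about 0.25 to 0.775 m from the base axis. Payload 4 kg.
Tool frame: the origin (TCP) lies at the very end of the fingers, on their centre line; the grasp point (between the pads) lies 19 mm behind it; y points along the fingers, x is the direction in which the jaws open and shut, and the axes are right-handed (so a half turn about y gives the same grasp; the last joint's range is limited). The gripper opens to 94 mm and grips with 3 to 60 N. Pads are 16 mm wide; open, the fingers measure 119 mm over their backs; the gripper's body (75 mm by 177 mm) begins 78 mm behind the grasp point.
Start: joints at [-1.325, 0.087, 1.371, -0, 1.684, -0.103], TCP at [0.188, -0.517, 0.206] pointing down, gripper open.
Joint ranges: [-3.1, 3.1], [-0.76, 2.03], [0.27, 2.55], [-1.08, 4.22], [0.17, 2.65], [-2.57, 2.57]. Speed limits (rad/s): [2.79, 2.79, 3.14, 3.14, 3.14, 3.14].

INTERFACE

Orientations are given as [roll, pitch, yaw] about the fixed x, y, z axes, in that order (R = Rz(yaw) Ry(pitch) Rx(roll)).
In Python, from bench import robot gives the robot as it stands.
- The arm moves only by the shell command python3 -m handwheel 'ROWS' [OPENING]. ROWS is JSON, a list of rows, each an object with "delta_pos": the shift along the tool's x, y, z in mm, a list of three; "yaw": the turn about the tool's y in rad. A call has 1 to 12 rows; each row is the pose to reach, as a shift and turn from the pose commanded when the call began, along the tool's axes at that moment; what a row does not reach only later rows make up. A row lasts 1/10 s, in which the tool goes at most 50 mm and 8.59 degrees, less where a joint would pass 70% of its speed; a pose out of reach is approached as far as the arm can. A call with a gripper value outside its range is refused whole. OPENING is the closure in counts, from 0 (fully open) to 255 (shut), set as the call begins (- or left out, the last holds). The fingers move at their own pace and stop on an object; the grip force is fixed at half the most. Time passes only in rows, so rows that repeat a pose let the fingers close. It gives the time, the measured TCP pose, the force and the opening at its end, in the units of the state.
- robot.get_obs(): the state, without advancing time (a new reading comes with each control period).
- robot.snapshot(name): name is "scene" or "top"; returns a dict with "image" (480x640x3 uint8, red, green, blue), "fx", "fy", "cx", "cy" (pixels), "rvec" (rotation vector, rad) and "tvec" (3), from world to camera coordinates, as OpenCV has them. Camera axes: x right, y down, z forward; pixel columns grow to the right and rows downward; lengths in m; the calibration is good to about 2 mm. A picture is of the moment at which its call begins. There is no depth.
- robot.close_job(): hands the job in, once; it reports no verdict.
The state is a dict: "time": time; "joint_positions": joint angles; "qvel": joint speeds; "joint_torque": joint torques, N m; "tool_pos": TCP position; "ee_rot": TCP orientation; "wrist_force": force on the tool from outside, world axes, zero at the start; "wrist_torque": the same for the moment, N m; "width": finger opening in m.
Only numpy, scipy, OpenCV 4.12 (cv2) and the standard library are available. Lean on these libraries where they do the work, as an engineer would, in place of code of your own. Each camera call takes 0.05 s, during which the arm holds its last target.

TASK

Take the blue carded pack with the two brass heel plates off its display peg: grip it, slide it forward along the wire and lift it over the upturned tip, following by feel the way this bent tip points, gently, so that the peg is not strained (no more than 8 N). Then stand the pack upright in the slot of the wooden bench block, fully down, without forcing it, and let go; leave the other pack hanging where it is.

Things in the scene. Friction and masses are not known exactly. Their poses are not given: they have to be found in the camera images.
- stand: Fixed peg stand: framed perforated board, 240 mm wide, top at 190 mm, on a foot 16 mm thick reaching 115 mm in front of the board. Origin on the table under the middle of the board's front face; -x is where its two pegs point (out of the board, roughly to the robot), y along the board, z up. A pack pulling or levering with over 8 N strains a peg.
- peg_left (a point): Root of the left peg: axis of its 4 mm wire at the board's face, 155 mm up, 55 mm to the left (+y) of the stand's middle; axes as the stand's. The wire runs 98 mm out along -x, about level (droops or rises up to 2.6 degrees), then turns up into a straight tip. Springy up, down and sideways, about 4 N per mm near its outer end.
- peg_right (a point): Root of the right peg, 55 mm to the right (-y); same as the left. Both tips are 30 mm long, round-ended, bent by hand and knocked askew: each rises 15 to 40 degrees above its wire and points up to 24 degrees left or right of it, which no pose tells. So a tip ends 119 to 129 mm in front of the board, 8 to 19 mm above the wire and up to 12 mm to either side of it.
- plate_pack_center (a point): Centre (half-way up) of the pack to take: stiff blue card 56 mm wide, 104 high, 4 thick, about 60 g, with a clear blister on its front (42 wide, 9 proud, 29 to 75 mm above the lower edge) holding two brass horseshoe plates. x square to the card (front looks to -x), y across, z up. Hangs on either peg, 48 to 62 mm in front of the board. Grip its two side edges at hole height, peg between the fingers.
- plate_pack_hole (a point): Middle of the blue pack's round hang hole, 10.5 mm wide, through the card along x, 38 mm above the pack's centre, 14 mm below its top edge. Hanging, the hole's upper edge rests on the wire.
- stud_pack_center (a point): Centre of the other pack, to be left hanging on the other peg: the same card in yellow, its blister holding nine small round black studs.
- slot (a point): Middle of the slot's mouth, level with the top of the bench block (36 mm above the table). Slot 7.5 mm wide (x), 63 mm long (y), 22 mm deep, with a 2 mm chamfer; z up. A pack standing fully down in it has its centre 30 mm above this point.
- block: Fixed light wooden bench block, 74 mm (x) by 130 mm (y), 36 mm high; origin under its middle. The slot lies along y, 8 mm to the +x side of the middle; three short metal punches, up to 26 mm tall, stand 24 mm to the -x side of the middle.
Mind the look-alikes: they are no part of the job. Of the things that look like the part that bears plate_pack_center, the smaller one is meant.

How it is judged:
On the way:
1. the blue pack is off its peg, clear of the upturned tip and held up in the air (x of plate_pack_hole in the frame of stand below -0.138 m and height (world z) of plate_pack_center above 0.09 m), for 0.1 s.
At the end, for the whole second after the job is handed in: the blue pack stands at rest in the block's slot: its centre within 9 mm (across) and 6 mm (along) of the slot's middle, its lower edge within about 3 mm of the slot's floor, leaning less than 0.2 rad; released (x of plate_pack_center in the frame of slot between -0.009 and 0.009 m and y of plate_pack_center in the frame of slot between -0.006 and 0.006 m and z of plate_pack_center in the frame of slot between 0.025 and 0.033 m and angle between plate_pack_center's own z axis and vertical below 0.2 rad and linear speed of plate_pack below 0.02 m/s); the robot touches nothing.
It fails at once if the blue pack strains the peg (more than 8 N between the pack and the stand) (contact force between plate_pack and stand above 8 N).
It fails at once if the blue pack is forced into the block (more than 25 N between them) (contact force between plate_pack and block above 25 N).
It fails at once if the blue pack is dropped or tipped over (leans more than 0.7 rad) (angle between plate_pack_center's own z axis and vertical above 0.7 rad).
It fails at once if the yellow pack is moved from its place on its peg by more than 25 mm (distance of stud_pack_center from where it was at the start of the episode above 0.025 m).
It also fails if it takes over 72 s, if anything falls off the work surface, if the arm or the gripper's body presses on something with over 40 N, if the wrist force passes 120 N, or if a joint passes its speed limit or range.

## Working session

There is one attempt and no reset: what is moved stays moved. The work goes in short steps, Python scripts to look and compute and a shell command to move; the robot and the scene stay as the last step left them, time stands still between calls to the robot, and variables do not carry over. Pictures are saved under pics/ and viewed, and the job is handed in when it is done.

```bash
ls; mkdir -p pics; python3 - <<'E'
from bench import robot
import cv2
o=robot.get_obs(); print({k:(v if not hasattr(v,'tolist') else v.tolist()) for k,v in o.items()})
import json
for n in ("scene","top"):
    s=robot.snapshot(n); cv2.imwrite(f"pics/{n}0.png",s["image"][:,:,::-1])
    print(n,s["fx"],s["fy"],s["cx"],s["cy"],s["rvec"],s["tvec"])
E
```

```text
pics
{'time': 0.0, 'joint_positions': [-1.3251156814041354, 0.08793222784481791, 1.3722701862956537, -1.929282536191918e-05, 1.6835893152923285, -0.10311279463746939], 'qvel': [0.001206133050967817, 0.0012619601751498158, -0.0012828416555873533, 0.0026164661771038646, 0.0005480108468496355, -0.0007864191280752032], 'joint_torque': [-0.002063550127786584, -34.01858568191528, -30.24297595024109, 0.07172516779974103, 0.03308667568489909, -0.0001618752185095218], 'tool_pos': [0.1878167081925915, -0.5163450069641452, 0.20430854751138877], 'ee_rot': [-1.570589048341295, 0.002189369284367748, -1.222004810267852], 'wrist_force': [-0.037177495261196805, -0.07524854313799732, -0.15692120429671155], 'wrist_torque': [-0.006827693225463123, -0.04093667855471528, -0.0030152476182722728], 'width': 0.09427511542151053}
scene 516.8840374242141 516.8840374242141 306.78359362040396 236.45305163669255 [ 0.66578828 -2.27689195  1.51522926] [0.54625922 0.22814426 0.59111001]
top 609.5560571692265 609.5560571692265 317.22520772240824 231.55035435902778 [ 1.94126496 -2.27582623  0.23845501] [0.08124979 0.64053697 0.84392746]
```

View pics/scene0.png

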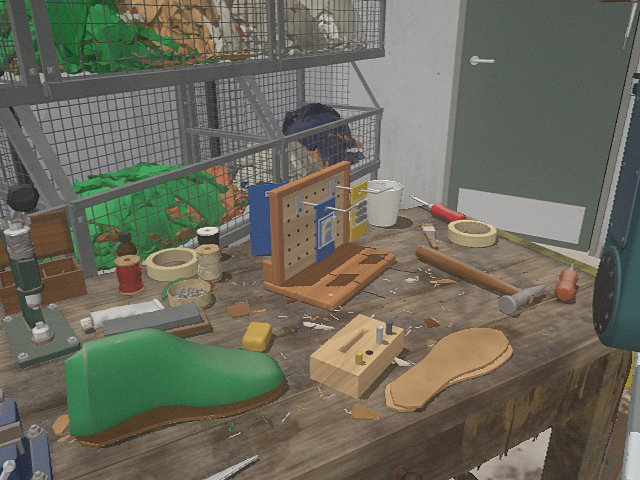

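View pics/top0.png

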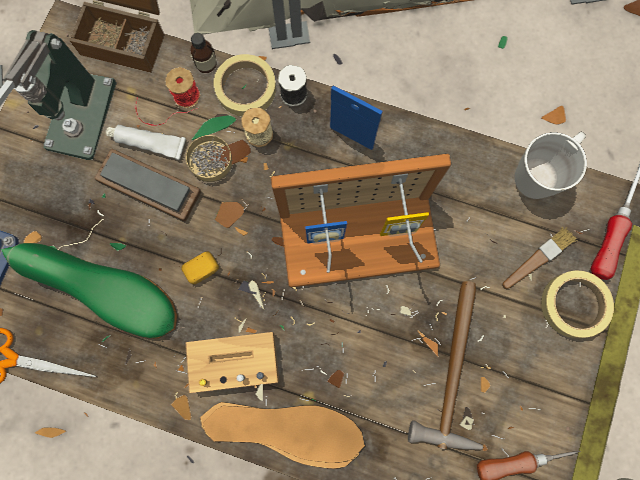

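The scene view shows the peg stand at about (320,230) and the block at about (358,353). There are two blue candidates:
- **Card on a peg:** at scene (325,228) and top (326,234). It has a blister and is the smaller one.
- **Larger plain blue panel:** behind the board, at scene (262,220) and top (355,118).

The smaller one with the brass plates fits the description. I'll check that in enlarged crops.

```bash
cat > h.py <<'E'
import numpy as np, cv2
from bench import robot
from scipy.spatial.transform import Rotation as Ro
def cam(n):
    s=robot.snapshot(n); s["K"]=np.array([[s["fx"],0,s["cx"]],[0,s["fy"],s["cy"]],[0,0,1.]]);return s
def ray(s,uv):
    R=cv2.Rodrigues(np.array(s["rvec"]))[0]; t=np.array(s["tvec"])
    d=R.T@np.linalg.inv(s["K"])@np.array([uv[0],uv[1],1.]); return -R.T@t, d/np.linalg.norm(d)
def onz(s,uv,z):
    c,d=ray(s,uv); return c+d*(z-c[2])/d[2]
def tri(a,ua,b,ub):
    c1,d1=ray(a,ua);c2,d2=ray(b,ub)
    A=np.stack([d1,-d2],1); k=np.linalg.lstsq(A,c2-c1,rcond=None)[0]
    p,q=c1+k[0]*d1,c2+k[1]*d2; return (p+q)/2,np.linalg.norm(p-q)*1000
def proj(s,P):
    return cv2.projectPoints(np.array(P,float).reshape(-1,3),np.array(s["rvec"]),np.array(s["tvec"]),s["K"],None)[0][:,0]
def crop(s,x0,y0,x1,y1,k,f):
    im=s["image"][y0:y1,x0:x1,::-1]; cv2.imwrite(f,cv2.resize(im,None,fx=k,fy=k,interpolation=cv2.INTER_CUBIC))
E
python3 - <<'E'
from h import *
a=cam("scene");b=cam("top")
crop(a,240,150,400,310,3.7,"pics/s1.png"); crop(b,265,145,455,295,4,"pics/t1.png"); crop(b,180,325,285,400,6,"pics/t2.png");crop(a,300,305,415,400,6,"pics/s2.png")
print(ray(a,(320,240)),ray(b,(320,240)))
E
```

```text
(array([0.20342946, 0.67956668, 0.44346992]), array([ 0.48454702, -0.78331448, -0.38940032])) (array([0.45489491, 0.00583111, 0.96028085]), array([ 0.19461941, -0.03150001, -0.98037291]))
```

View pics/s1.png

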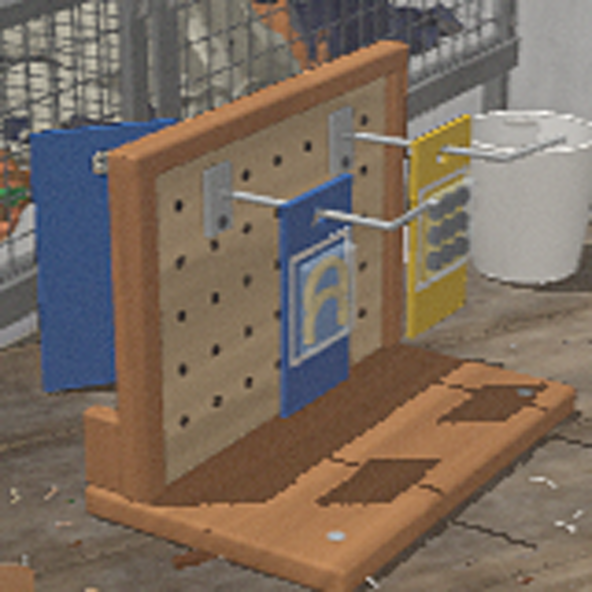

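View pics/t1.png

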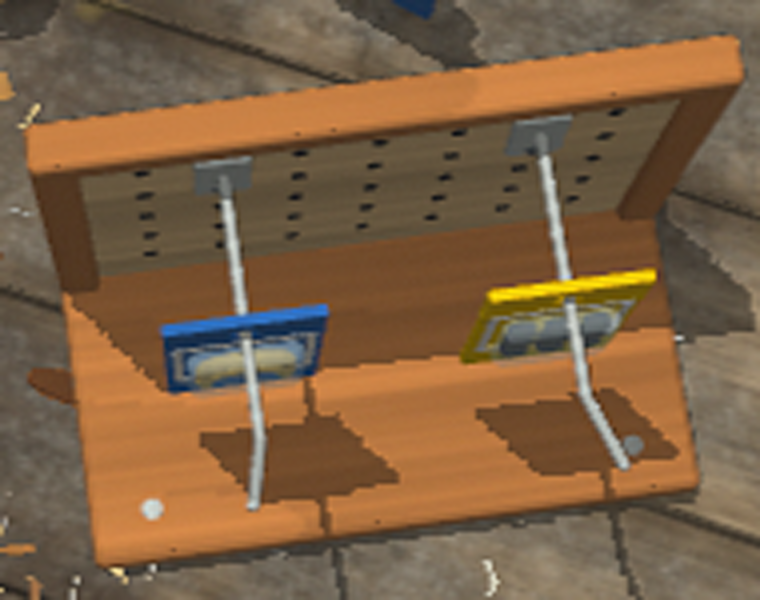

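View pics/t2.png

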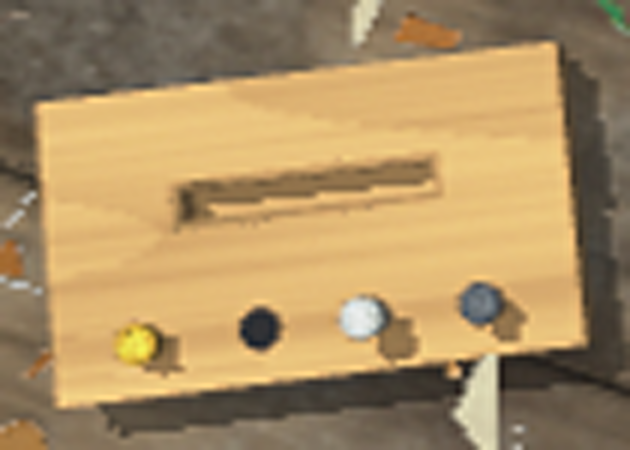

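View pics/s2.png

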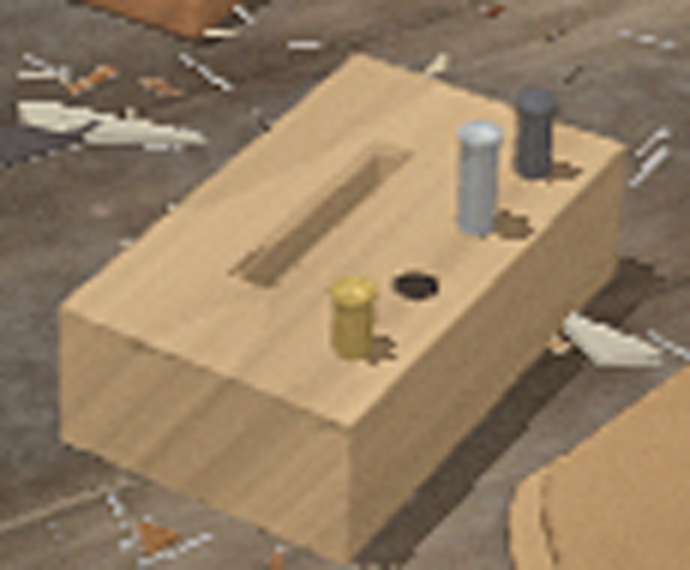

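The crops confirm it: the blue pack on the left peg has a horseshoe plate blister, and the large blue panel behind the board is plain. Next I triangulate the key points.

```bash
cat > m.py <<'E'
from h import *
a=cam("scene");b=cam("top")
S=lambda x,y:(240+x/3.7,150+y/3.7); T=lambda x,y:(265+x/4,145+y/4)
S2=lambda x,y:(300+x/6,305+y/6); T2=lambda x,y:(180+x/6,325+y/6)
P={
'rootL':(S(228,195),T(225,183)),'bendL':(S(392,224),T(261,433)),'tipL':(S(457,193),T(253,506)),
'rootR':(S(350,135),T(542,145)),'bendR':(S(508,157),T(583,393)),'tipR':(S(565,140),T(625,466)),
'bcrd_TL':(S(280,204),T(163,328)),'bcrd_TR':(S(350,175),T(327,309)),
'foot_fl':(S(343,578),T(100,562)),'foot_fr':(S(574,388),T(698,487)),
'brd_tl':(S(112,155),T(30,127)),'brd_tr':(S(405,45),T(738,40)),
'blk_nearL?':(S2(61,310),T2(37,103)),'blk_b':(S2(355,57),T2(557,42)),'blk_c':(S2(623,147),T2(587,345)),'blk_d':(S2(350,425),T2(58,405)),
'sl1':(S2(233,272),T2(178,187)),'sl2':(S2(380,148),T2(437,155)),'sl3':(S2(412,155),T2(440,190)),'sl4':(S2(270,287),T2(180,227)),
}
R={k:tri(a,v[0],b,v[1]) for k,v in P.items()}
if __name__=="__main__":
    for k,(p,e) in R.items(): print(k,(p*1000).round(1),round(e,1))
    d=lambda i,j:round(np.linalg.norm(R[i][0]-R[j][0])*1000,1)
    print('rootL-R110',d('rootL','rootR'),'root-bend98',d('rootL','bendL'),d('rootR','bendR'),'tip30',d('bendL','tipL'),d('bendR','tipR'),'card56',d('bcrd_TL','bcrd_TR'),'foot240',d('foot_fl','foot_fr'),d('brd_tl','brd_tr'))
    print('blk130',d('blk_nearL?','blk_b'),d('blk_c','blk_d'),'74',d('blk_b','blk_c'),'sl',d('sl1','sl2'),d('sl4','sl3'))
    for z in ['blk_nearL?','blk_b','blk_c','blk_d','sl1','sl2','sl3','sl4']: print(z,(onz(a,P[z][0],.036)*1000).round(1),(onz(b,P[z][1],.036)*1000).round(1))
E
python3 m.py
```

```text
rootL [682.8 -33.1 151.8] 1.4
bendL [593.8 -31.3 154.3] 2.3
tipL [563.1 -25.3 176.6] 9.9
rootR [ 679.2 -142.8  152.9] 0.1
bendR [ 589.5 -140.1  156.6] 2.7
tipR [ 562.1 -146.8  167.8] 1.3
bcrd_TL [633.8  -3.5 164.5] 0.8
bcrd_TR [631.1 -59.3 163. ] 0.9
foot_fl [579.2  33.1   8.4] 0.6
foot_fr [ 571.9 -203.    11.5] 1.5
brd_tl [702.7  29.3 185.3] 1.1
brd_tr [ 690.7 -210.4  185. ] 11.0
blk_nearL? [516.5 198.9  32.7] 0.0
blk_b [511.3  68.6  32.3] 0.7
blk_c [437.2  71.7  32.6] 0.9
blk_d [443.  201.8  33.6] 0.1
sl1 [490.8 166.6  33.1] 0.6
sl2 [487.8 101.8  31.5] 0.7
sl3 [479.2 102.1  32.7] 0.8
sl4 [481.  167.3  33.1] 0.5
rootL-R110 109.7 root-bend98 89.1 89.7 tip30 38.4 30.4 card56 55.8 foot240 236.2 240.0
blk130 130.4 130.2 74 74.2 sl 64.9 65.2
blk_nearL? [514.  202.8  36. ] [516.3 198.2  36. ]
blk_b [508.8  74.2  36. ] [510.7  68.2  36. ]
blk_c [435.6  77.   36. ] [436.8  71.3  36. ]
blk_d [441.6 204.5  36. ] [443.1 201.3  36. ]
sl1 [489.  170.4  36. ] [490.4 166.   36. ]
sl2 [484.4 108.   36. ] [488.  101.5  36. ]
sl3 [476.6 106.7  36. ] [479.4 101.9  36. ]
sl4 [479.3 171.   36. ] [480.7 166.7  36. ]
```

```bash
python3 - <<'E'
from h import *
a=cam("scene");b=cam("top")
crop(a,295,190,395,250,8,"pics/s3.png"); crop(b,300,180,400,255,8,"pics/t3.png"); crop(b,300,225,380,285,9,"pics/t4.png")
E
```

```text
(no output)
```

View pics/s3.png

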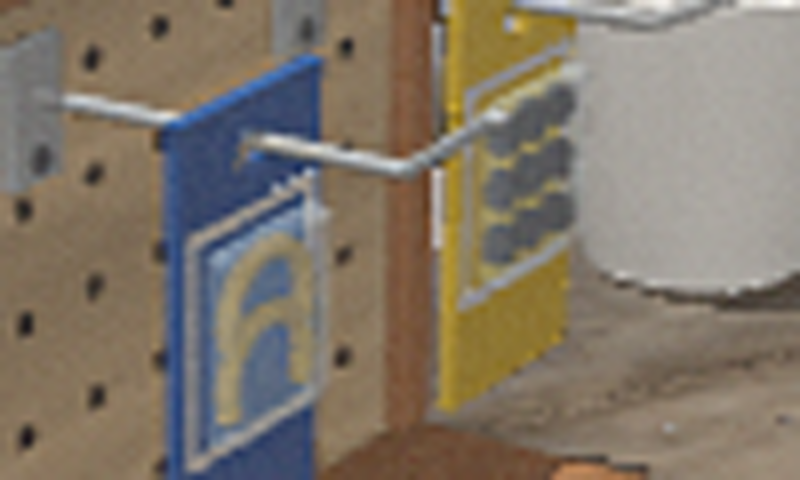

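View pics/t3.png

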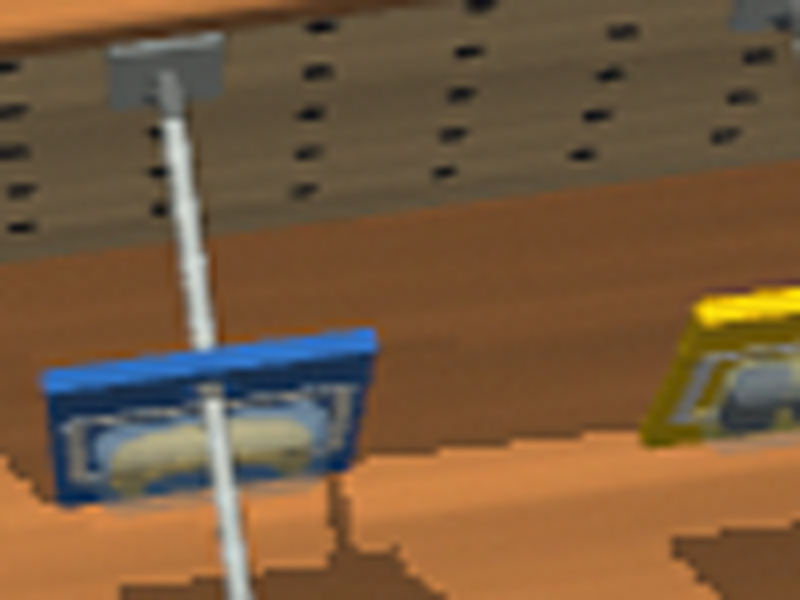

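View pics/t4.png

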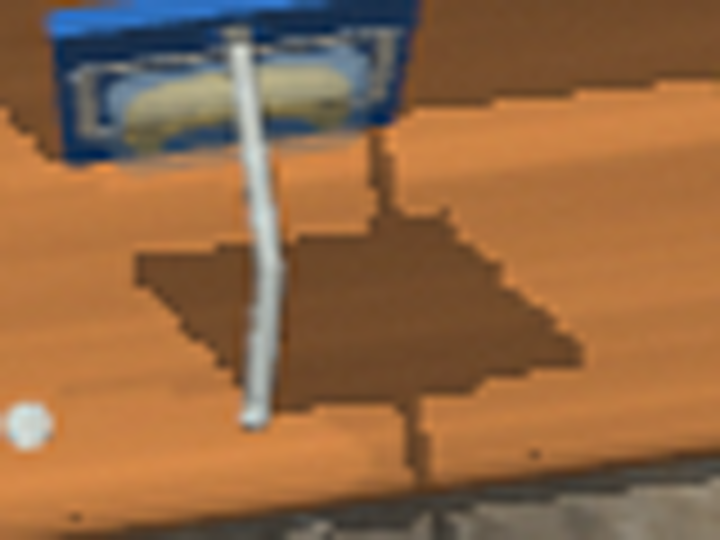

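```bash
python3 - <<'E'
from h import *
a=cam("scene");b=cam("top")
S=lambda x,y:(295+x/8,190+y/8); T=lambda x,y:(300+x/8,180+y/8); U=lambda x,y:(300+x/9,225+y/9)
P={'root':(S(40,98),T(168,90)),'emerge':(S(165,119),T(205,347)),'hole_front':(S(250,142),T(212,390)),'bend':(S(402,168),U(270,258)),'tip':(S(503,114),U(255,420)),
'TLf':(S(178,130),T(48,394)),'TRf':(S(321,64),T(378,350))}
R={k:tri(a,v[0],b,v[1]) for k,v in P.items()}
for k,(p,e) in R.items(): print(k,(p*1000).round(1),round(e,1))
v=(R['tip'][0]-R['bend'][0]); w=R['bend'][0]-R['root'][0]
print(np.linalg.norm(v)*1000,'elev',np.degrees(np.arctan2(v[2],-v[0])),'az(+y)',np.degrees(np.arctan2(v[1],-v[0])))
print(np.linalg.norm(w)*1000,'elev',np.degrees(np.arctan2(w[2],-w[0])),'az(+y)',np.degrees(np.arctan2(w[1],-w[0])))
o=robot.get_obs();print(o['tool_pos'],o['ee_rot'],o['time'])
E
```

```text
root [683.4 -31.9 152.5] 1.9
emerge [642.2 -28.1 155.1] 13.2
hole_front [629.8 -31.  152.4] 1.1
bend [594.  -30.6 153.5] 1.0
tip [567.5 -23.8 172. ] 1.2
TLf [630.8  -3.5 163.1] 0.5
TRf [629.6 -59.5 161.8] 0.0
33.02187247972478 elev 34.96738469227871 az(+y) 14.374280891305823
89.43941975656946 elev 0.6521804836168972 az(+y) 0.7980878058082971
[ 0.18796004 -0.51687586  0.2054524 ] [-1.57081226e+00  3.11958886e-06 -1.22198148e+00] 0.5
```

```bash
python3 -m handwheel '[{"delta_pos":[-15,-20,30],"yaw":0.05},{"delta_pos":[-37,-30,70],"yaw":0.12},{"delta_pos":[-59,-30,112],"yaw":0.2},{"delta_pos":[-81,-30,154],"yaw":0.28},{"delta_pos":[-103,-30,196],"yaw":0.35},{"delta_pos":[-125,-30,238],"yaw":0.384},{"delta_pos":[-147,-30,280],"yaw":0.384},{"delta_pos":[-169,-30,322],"yaw":0.384},{"delta_pos":[-191,-30,364],"yaw":0.384},{"delta_pos":[-211,-30,400],"yaw":0.384},{"delta_pos":[-222,-30,422],"yaw":0.384},{"delta_pos":[-222,-30,422],"yaw":0.384}]'
```

```text
time: 1.7
tool_pos: [0.5102, -0.1615, 0.2351]
ee_rot: [-1.571, 0.001, -1.601]
wrist_force: [0.4, -1.5, -0.3]
width: 0.094
```

```bash
python3 -m handwheel '[{"delta_pos":[-30,0,10],"yaw":0},{"delta_pos":[-65,0,40],"yaw":0},{"delta_pos":[-100,0,75],"yaw":0},{"delta_pos":[-125,0,105],"yaw":0},{"delta_pos":[-134,0,117],"yaw":0},{"delta_pos":[-134,0,117],"yaw":0},{"delta_pos":[-134,0,117],"yaw":0}]'; python3 - <<'E'
from h import *
a=cam("scene");b=cam("top")
crop(a,220,90,420,240,4,"pics/s5.png"); crop(b,230,90,430,240,4,"pics/t5.png")
o=robot.get_obs();p=np.array(o['tool_pos']);R=Ro.from_euler('xyz',o['ee_rot']).as_matrix();print(p,o['ee_rot'])
for s in (a,b): print(proj(s,[p, p+R@[.047,0,0],p-R@[.047,0,0]]))
E
```

```text
time: 2.4
tool_pos: [0.6298, -0.0354, 0.2353]
ee_rot: [-1.572, -0.001, -1.607]
wrist_force: [0.6, 1.0, -0.0]
width: 0.0942
[ 0.6295224  -0.03571266  0.23591146] [-1.57067889e+00 -6.65721860e-04 -1.60786658e+00]
[[328.32079787 158.90886484]
 [343.30142986 153.21507184]
 [312.03630379 165.09822576]]
[[330.75862749 213.29030535]
 [368.82665586 208.7550991 ]
 [292.59093446 217.83738508]]
```

View pics/s5.png

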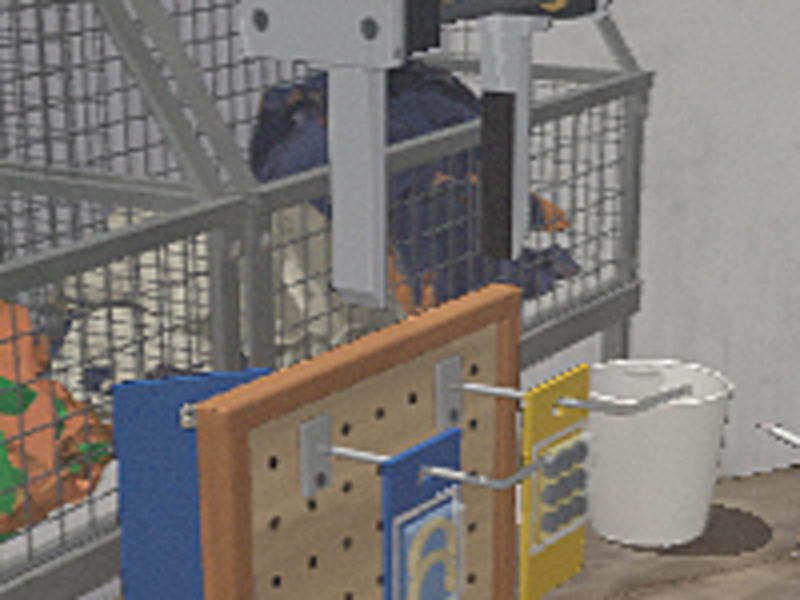

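View pics/t5.png

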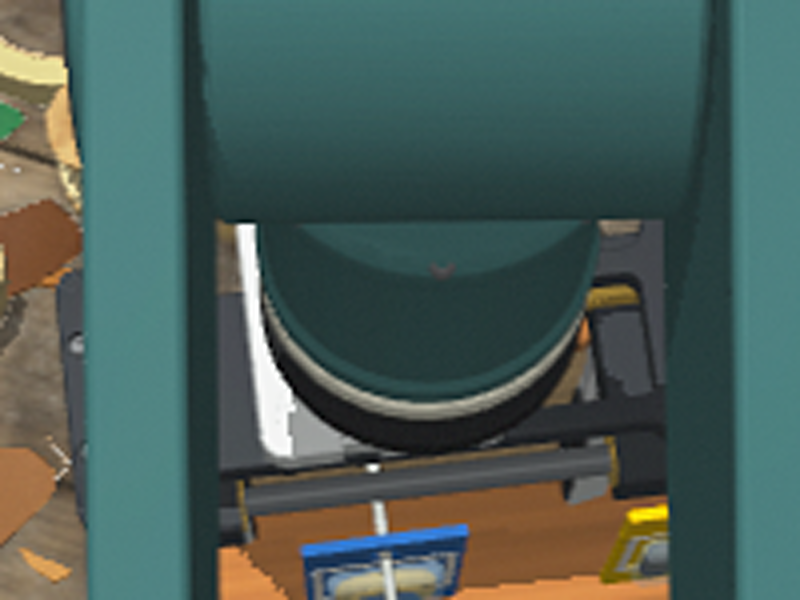

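```bash
python3 -m handwheel '[{"delta_pos":[-4,0,2],"yaw":0},{"delta_pos":[-4,15,2],"yaw":0},{"delta_pos":[-4,35,2],"yaw":0},{"delta_pos":[-4,55,2],"yaw":0},{"delta_pos":[-4,75,2],"yaw":0},{"delta_pos":[-4,90,2],"yaw":0},{"delta_pos":[-4,102,2],"yaw":0},{"delta_pos":[-4,102,2],"yaw":0},{"delta_pos":[-4,102,2],"yaw":0}]'; python3 - <<'E'
from h import *
a=cam("scene");b=cam("top")
crop(a,260,150,390,250,6,"pics/s6.png"); crop(b,260,170,400,275,5.5,"pics/t6.png")
o=robot.get_obs();print(o['tool_pos'],o['ee_rot'],o['wrist_force'])
E
```

```text
time: 3.4
tool_pos: [0.6326, -0.0304, 0.1337]
ee_rot: [-1.57, -0.0, -1.606]
wrist_force: [0.2, -0.6, 0.8]
width: 0.0938
[ 0.63326932 -0.03043356  0.13492309] [-1.56818574e+00 -3.25342830e-04 -1.60602289e+00] [ 0.15429933 -0.27433706 -0.22758149]
```

View pics/s6.png

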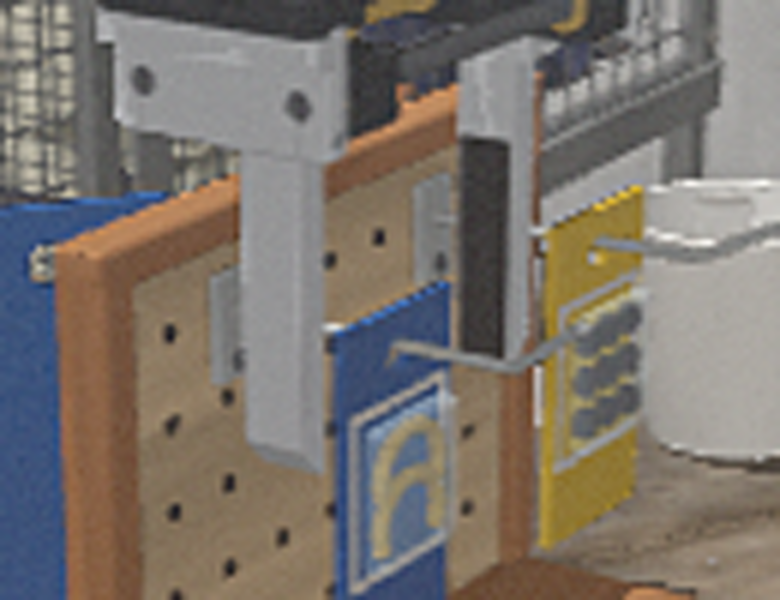

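View pics/t6.png

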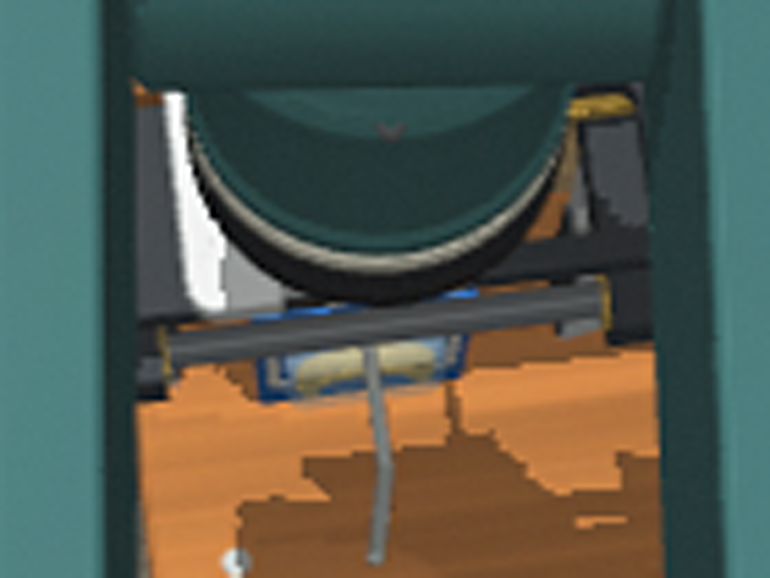

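```bash
python3 -m handwheel '[{"delta_pos":[1,0,-1],"yaw":0},{"delta_pos":[1,0,-1],"yaw":0},{"delta_pos":[1,0,-1],"yaw":0},{"delta_pos":[1,0,-1],"yaw":0}]' 88; python3 -m handwheel '[{"delta_pos":[0,0,0],"yaw":0},{"delta_pos":[0,0,0],"yaw":0},{"delta_pos":[0,0,0],"yaw":0},{"delta_pos":[0,0,0],"yaw":0},{"delta_pos":[0,0,0],"yaw":0},{"delta_pos":[0,0,0],"yaw":0}]' 150;  python3 - <<'E'
from h import *
a=cam("scene")
crop(a,260,150,390,250,6,"pics/s7.png")
for i in range(6):
    cam("top");o=robot.get_obs();print(o['tool_pos'].__class__,np.round(o['tool_pos'],4),np.round(o['wrist_force'],2),np.round(o['wrist_torque'],3),o['width'])
E
```

```text
time: 3.9
tool_pos: [0.6315, -0.0313, 0.1337]
ee_rot: [-1.57, -0.0, -1.606]
wrist_force: [-0.3, 0.8, -0.0]
width: 0.0652
time: 4.5
tool_pos: [0.6315, -0.0311, 0.1335]
ee_rot: [-1.571, 0.0, -1.606]
wrist_force: [-0.3, 1.1, -0.0]
width: 0.0557
<class 'numpy.ndarray'> [ 0.6315 -0.0311  0.1335] [-0.57  1.29 -0.93] [ 0.292  0.003 -0.05 ] 0.05549699334347199
<class 'numpy.ndarray'> [ 0.6315 -0.0311  0.1335] [-0.11  1.08  1.  ] [ 0.295 -0.045  0.043] 0.05547615434921158
<class 'numpy.ndarray'> [ 0.6315 -0.0311  0.1335] [-0.21  1.51  0.16] [ 0.34   0.025 -0.053] 0.055550944805941936
<class 'numpy.ndarray'> [ 0.6315 -0.0312  0.1335] [-0.06  0.81  0.74] [ 0.248 -0.022  0.007] 0.05587072145340418
<class 'numpy.ndarray'> [ 0.6314 -0.0312  0.1335] [1.05 1.49 0.87] [0.304 0.032 0.023] 0.05527221347697364
<class 'numpy.ndarray'> [ 0.6314 -0.0312  0.1335] [-0.7   1.9   0.38] [ 0.285  0.058 -0.028] 0.05555074838286727
```

View pics/s7.png

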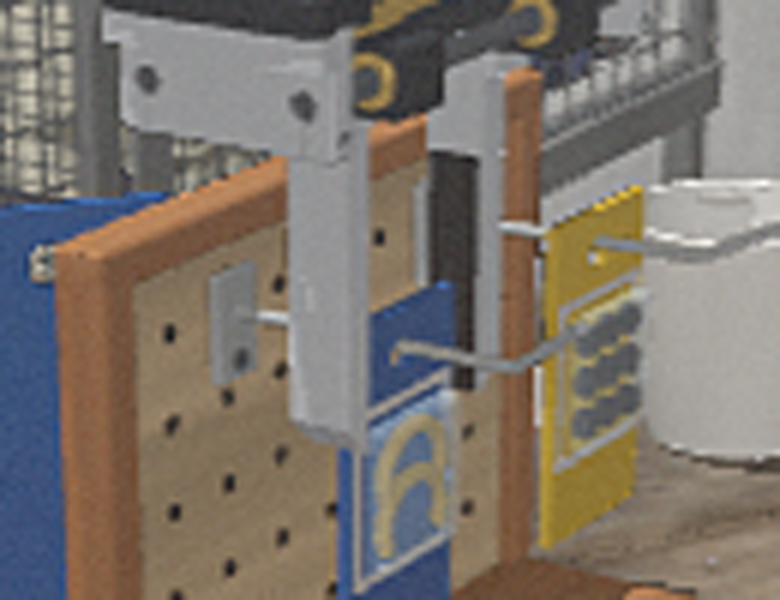

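```bash
cat > f.py <<'E'
from h import *
F=[];W=[]
for i in range(5):
    robot.snapshot("top"); o=robot.get_obs(); F.append(o['wrist_force']);W.append(o['wrist_torque'])
print(o['time'],(np.array(o['tool_pos'])*1000).round(1),'yaw',round(o['ee_rot'][2],3),'F',np.mean(F,0).round(2),'T',np.mean(W,0).round(3))
E
python3 -m handwheel '[{"delta_pos":[0,-1,0],"yaw":0},{"delta_pos":[0,-2,0],"yaw":0},{"delta_pos":[0,-3,0],"yaw":0},{"delta_pos":[0,-3,0],"yaw":0}]' ; python3 f.py
```

```text
time: 5.25
tool_pos: [0.6315, -0.0316, 0.1366]
ee_rot: [-1.571, -0.0, -1.606]
wrist_force: [-0.3, 0.3, -0.9]
width: 0.0554
5.5 [631.4 -31.3 136.4] yaw -1.606 F [ 0.2   0.21 -1.12] T [ 0.02   0.016 -0.005]
```

```bash
python3 -m handwheel '[{"delta_pos":[0,0,-3],"yaw":0},{"delta_pos":[0,0,-6],"yaw":0},{"delta_pos":[0,0,-9],"yaw":0},{"delta_pos":[0,0,-12],"yaw":0},{"delta_pos":[0,0,-15],"yaw":0},{"delta_pos":[0,0,-18],"yaw":0},{"delta_pos":[0,0,-18],"yaw":0}]' ; python3 f.py
```

```text
time: 6.2
tool_pos: [0.6131, -0.0306, 0.1366]
ee_rot: [-1.571, -0.0, -1.606]
wrist_force: [-0.4, 0.1, -0.9]
width: 0.056
6.45 [613.5 -30.7 136.4] yaw -1.606 F [ 0.02 -0.08 -0.98] T [ 0.01   0.012 -0.006]
```

```bash
python3 -m handwheel '[{"delta_pos":[0,0,-3],"yaw":0},{"delta_pos":[0,0,-6],"yaw":0},{"delta_pos":[0,0,-9],"yaw":0},{"delta_pos":[0,0,-12],"yaw":0},{"delta_pos":[0,0,-12],"yaw":0}]' ; python3 f.py
```

```text
time: 6.95
tool_pos: [0.6011, -0.0302, 0.1366]
ee_rot: [-1.571, -0.0, -1.606]
wrist_force: [0.1, -0.1, -0.6]
width: 0.0554
7.2 [601.5 -30.3 136.5] yaw -1.606 F [-0.06 -0.18 -0.7 ] T [0.024 0.008 0.012]
```

```bash
python3 - <<'E'
from h import *
a=cam("scene");b=cam("top")
crop(a,290,170,390,245,8,"pics/s8.png"); crop(b,290,210,380,280,8,"pics/t8.png")
E
```

```text
(no output)
```

View pics/s8.png

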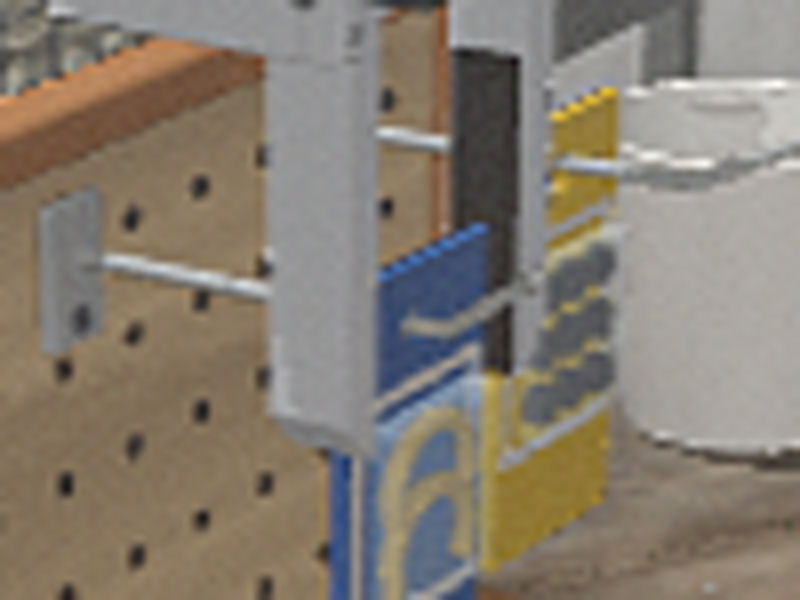

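View pics/t8.png

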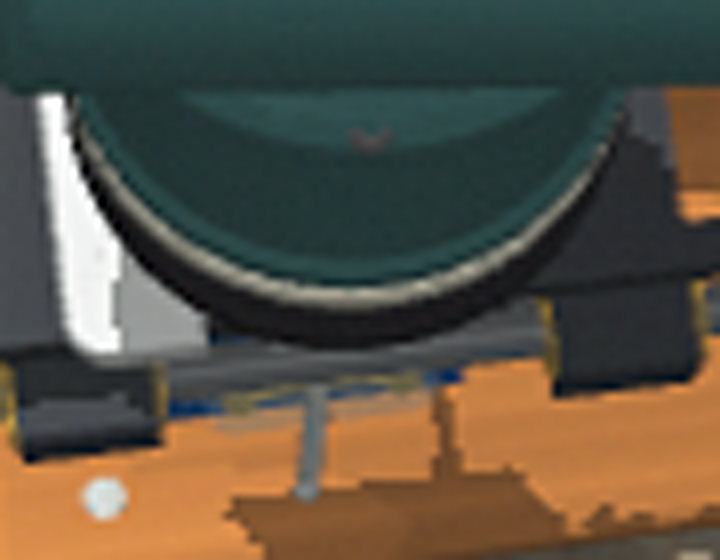

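```bash
python3 -m handwheel '[{"delta_pos":[0,0,-2],"yaw":0},{"delta_pos":[0,-0.5,-5],"yaw":0},{"delta_pos":[-0.3,-2,-8],"yaw":0},{"delta_pos":[-0.3,-2,-8],"yaw":0},{"delta_pos":[-0.3,-2,-8],"yaw":0}]' ; python3 f.py
```

```text
time: 7.8
tool_pos: [0.5935, -0.0297, 0.1387]
ee_rot: [-1.57, -0.0, -1.606]
wrist_force: [-0.2, -0.9, -0.9]
width: 0.0554
8.05 [593.5 -29.7 138.4] yaw -1.606 F [-0.09 -0.38 -0.96] T [ 0.014  0.014 -0.001]
```

```bash
python3 -m handwheel '[{"delta_pos":[-0.4,-1.4,-2],"yaw":0},{"delta_pos":[-0.9,-2.8,-4],"yaw":0},{"delta_pos":[-1.3,-4.2,-6],"yaw":0},{"delta_pos":[-1.3,-4.2,-6],"yaw":0}]' ; python3 f.py
```

```text
time: 8.45
tool_pos: [0.587, -0.028, 0.1429]
ee_rot: [-1.571, -0.0, -1.606]
wrist_force: [-0.9, -0.1, -0.9]
width: 0.0554
8.7 [587.4 -28.1 142.6] yaw -1.606 F [-1.08 -0.08 -0.98] T [0.037 0.165 0.011]
```

```bash
python3 -m handwheel '[{"delta_pos":[-0.3,-0.6,-1.5],"yaw":0},{"delta_pos":[-0.6,-1.2,-3],"yaw":0},{"delta_pos":[-0.6,-1.2,-3],"yaw":0}]' ; python3 f.py
```

```text
time: 9.0
tool_pos: [0.5846, -0.0274, 0.1442]
ee_rot: [-1.57, -0.0, -1.606]
wrist_force: [0.1, -0.7, -1.0]
width: 0.056
9.25 [584.7 -27.5 143.9] yaw -1.606 F [ 0.   -0.17 -0.45] T [ 0.018  0.016 -0.016]
```

```bash
python3 -m handwheel '[{"delta_pos":[-0.4,-1.2,-2],"yaw":0},{"delta_pos":[-0.8,-2.5,-4],"yaw":0},{"delta_pos":[-1.2,-3.9,-6],"yaw":0},{"delta_pos":[-1.2,-3.9,-6],"yaw":0}]' ; python3 f.py
```

```text
time: 9.65
tool_pos: [0.5785, -0.026, 0.1483]
ee_rot: [-1.57, -0.0, -1.606]
wrist_force: [-0.5, -0.2, -0.3]
width: 0.0552
9.9 [578.6 -26.  147.7] yaw -1.606 F [ 0.03  0.08 -0.74] T [ 0.006 -0.002 -0.014]
```

```bash
python3 -m handwheel '[{"delta_pos":[-0.4,-1.3,-2],"yaw":0},{"delta_pos":[-0.8,-2.6,-4],"yaw":0},{"delta_pos":[-1.2,-4,-6],"yaw":0},{"delta_pos":[-1.2,-4,-6],"yaw":0}]' ; python3 f.py;  python3 - <<'E'
from h import *
a=cam("scene");b=cam("top")
crop(a,290,170,390,245,8,"pics/s9.png"); crop(b,290,210,380,280,8,"pics/t9.png")
E
```

```text
time: 10.3
tool_pos: [0.5726, -0.0246, 0.1522]
ee_rot: [-1.57, -0.0, -1.606]
wrist_force: [0.4, 1.0, 0.4]
width: 0.0556
10.55 [572.6 -24.6 151.7] yaw -1.606 F [ 0.03  0.36 -0.41] T [0.026 0.024 0.025]
```

View pics/s9.png

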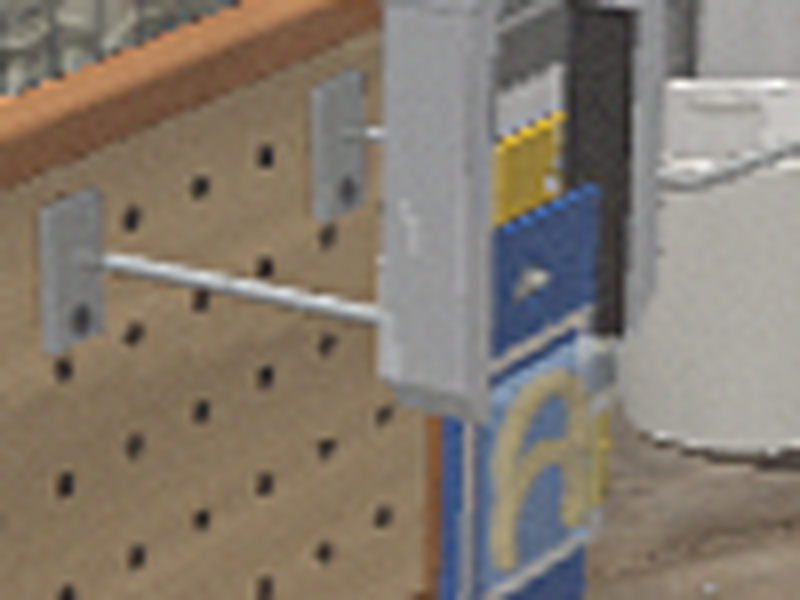

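The tip end shows at (540,275) in the crop, only a few mm proud of the card and inside the hole. I keep following it outward.

```bash
python3 -m handwheel '[{"delta_pos":[-0.4,-1.3,-2],"yaw":0},{"delta_pos":[-0.8,-2.6,-4],"yaw":0},{"delta_pos":[-1.2,-4,-6],"yaw":0},{"delta_pos":[-1.2,-4,-6],"yaw":0}]' ; python3 f.py; python3 -m handwheel '[{"delta_pos":[-0.4,-1.3,-2],"yaw":0},{"delta_pos":[-0.8,-2.6,-4],"yaw":0},{"delta_pos":[-1.2,-4,-6],"yaw":0},{"delta_pos":[-1.2,-4,-6],"yaw":0}]' ; python3 f.py;  python3 - <<'E'
from h import *
a=cam("scene");b=cam("top")
crop(a,290,170,390,245,8,"pics/s10.png")
E
```

```text
time: 11.05
tool_pos: [0.5666, -0.0231, 0.1563]
ee_rot: [-1.57, -0.0, -1.606]
wrist_force: [0.2, -0.3, -0.6]
width: 0.0557
11.3 [566.7 -23.2 155.7] yaw -1.606 F [-0.08 -0.04 -0.55] T [0.047 0.007 0.011]
time: 11.7
tool_pos: [0.5606, -0.0217, 0.1602]
ee_rot: [-1.57, -0.0, -1.606]
wrist_force: [0.2, -0.9, -1.2]
width: 0.0557
11.95 [560.7 -21.8 159.7] yaw -1.606 F [ 0.18 -0.16 -0.69] T [ 0.035 -0.005  0.02 ]
```

View pics/s10.png

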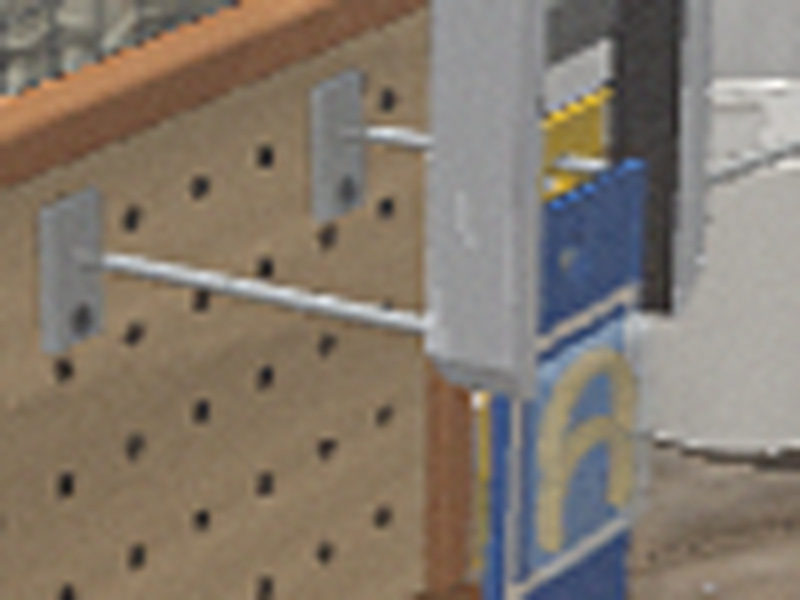

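```bash
python3 -m handwheel '[{"delta_pos":[-0.5,-1.6,-3],"yaw":0},{"delta_pos":[-1,-3.2,-6],"yaw":0},{"delta_pos":[-1.5,-4.5,-10],"yaw":0},{"delta_pos":[-1.5,-4.5,-15],"yaw":0},{"delta_pos":[-1.5,-4.5,-20],"yaw":0},{"delta_pos":[-1.5,-4.5,-28],"yaw":0},{"delta_pos":[-1.5,-4.5,-28],"yaw":0}]' ; python3 f.py;  python3 - <<'E'
from h import *
a=cam("scene");b=cam("top")
crop(a,290,160,410,250,6.6,"pics/s11.png");crop(b,230,160,430,310,4,"pics/t11.png")
E
```

```text
time: 12.75
tool_pos: [0.5318, -0.0192, 0.1644]
ee_rot: [-1.571, -0.0, -1.606]
wrist_force: [-0.6, 1.9, -1.1]
width: 0.0555
13.0 [532.9 -19.3 164.2] yaw -1.606 F [ 0.19 -0.49 -0.57] T [ 0.022  0.013 -0.006]
```

View pics/s11.png

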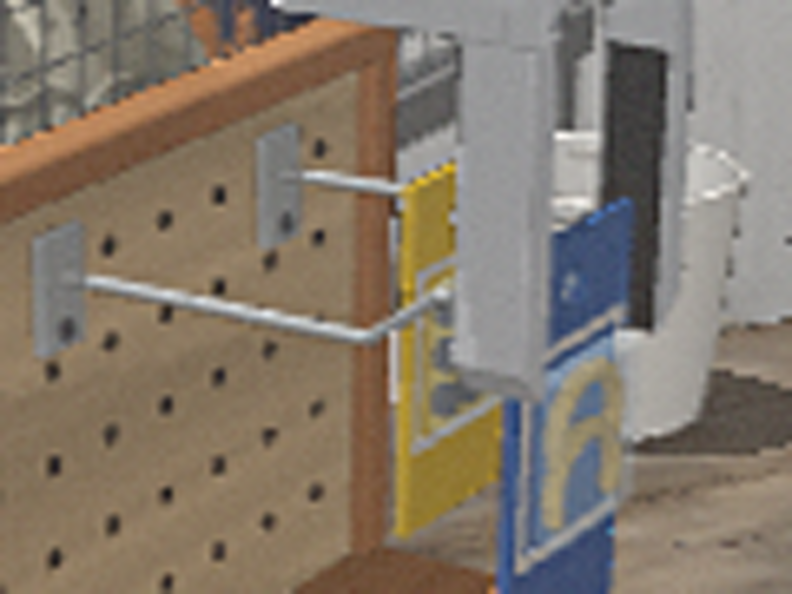

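View pics/t11.png

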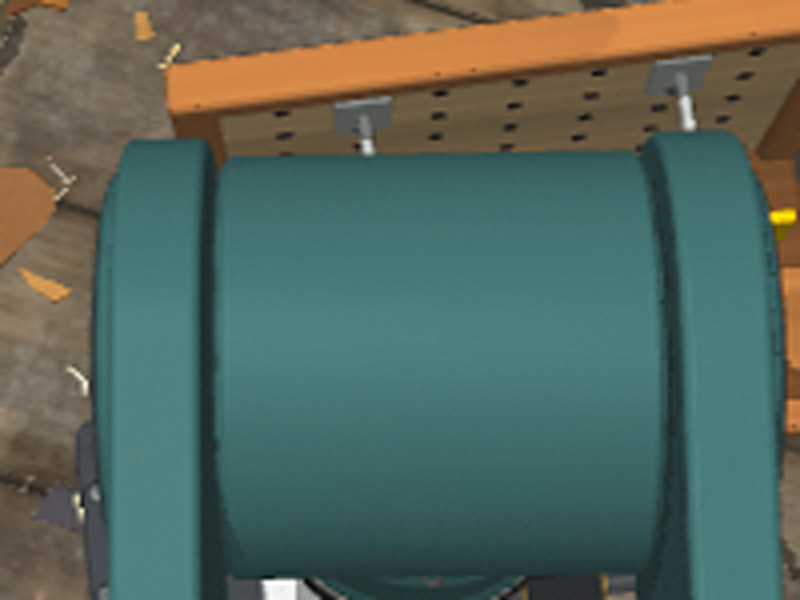

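```bash
python3 -m handwheel '[{"delta_pos":[-12,0,-4],"yaw":0.008},{"delta_pos":[-32,0,-11],"yaw":0.008},{"delta_pos":[-56,0,-20],"yaw":0.008},{"delta_pos":[-80,0,-28],"yaw":0.008},{"delta_pos":[-104,0,-37],"yaw":0.008},{"delta_pos":[-126,0,-44],"yaw":0.008},{"delta_pos":[-144,0,-50],"yaw":0.008},{"delta_pos":[-152,0,-53],"yaw":0.008},{"delta_pos":[-152,0,-53],"yaw":0.008},{"delta_pos":[-152,0,-53],"yaw":0.008}]' ; python3 f.py;python3 -m handwheel '[{"delta_pos":[0,10,0],"yaw":0},{"delta_pos":[0,22,0],"yaw":0},{"delta_pos":[0,34,0],"yaw":0},{"delta_pos":[0,40,0],"yaw":0},{"delta_pos":[0,40,0],"yaw":0},{"delta_pos":[0,40,0],"yaw":0}]' ; python3 f.py;  python3 - <<'E'
from h import *
a=cam("scene");b=cam("top")
cv2.imwrite("pics/s12.png",a["image"][:,:,::-1]);cv2.imwrite("pics/t12.png",b["image"][:,:,::-1])
crop(a,290,250,420,400,4,"pics/s12c.png")
E
```

```text
time: 14.1
tool_pos: [0.4852, 0.1342, 0.1643]
ee_rot: [-1.571, -0.001, -1.614]
wrist_force: [-0.8, 1.0, -1.4]
width: 0.0555
14.35 [485.4 133.8 164.2] yaw -1.615 F [ 0.06  0.31 -0.51] T [ 0.021  0.017 -0.009]
time: 14.95
tool_pos: [0.4851, 0.1345, 0.1241]
ee_rot: [-1.571, -0.0, -1.614]
wrist_force: [0.9, 0.4, -0.7]
width: 0.0559
15.2 [485.6 134.6 124.9] yaw -1.614 F [ 0.1   0.07 -0.77] T [ 0.028 -0.009 -0.003]
```

View pics/s12.png

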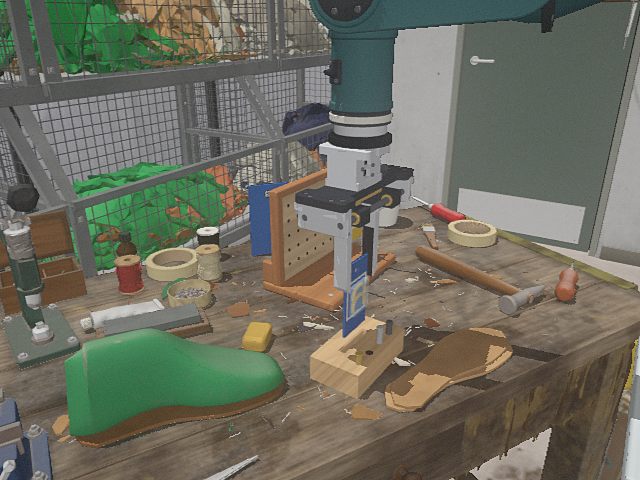

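View pics/t12.png

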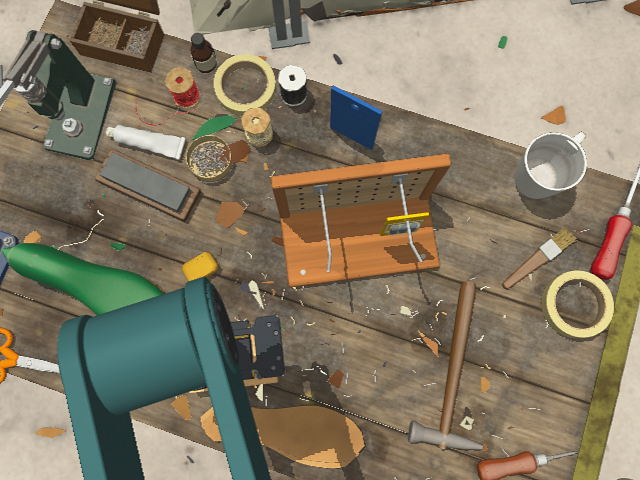

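```bash
python3 - <<'E'
from h import *
a=cam("scene")
crop(a,305,300,405,375,8,"pics/s13.png")
E
```

```text
(no output)
```

View pics/s13.png

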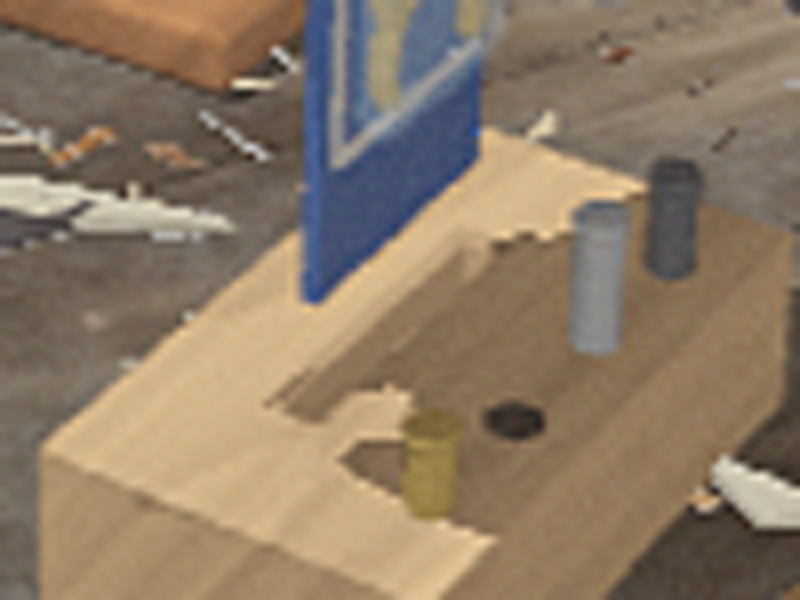

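```bash
python3 - <<'E'
from h import *
a=cam("scene")
C=lambda x,y:(305+x/8,300+y/8)
sl=[onz(a,C(*p),.036)*1000 for p in [(265,402),(465,235),(320,425),(492,243)]]
print(np.round(sl,1)); sc=np.mean(sl,0);print('slot',sc)
u=np.array([-np.sin(-.043),np.cos(-.043),0])
for zb in (.045,.048,.051,.054,.057,.060):
    fl=onz(a,C(320,303),zb)*1000;fr=onz(a,C(480,160),zb)*1000;bl=onz(a,C(303,298),zb)*1000
    n=np.array([np.cos(-.043),np.sin(-.043),0]); ctr=(fl+fr)/2+n*2
    print(zb,np.linalg.norm(fl-fr).round(1),np.linalg.norm(fl-bl).round(1),'dx,dy pack-slot',(ctr-sc)@n,(ctr-sc)@u)
E
```

```text
[[489.9 170.7  36. ]
 [485.  107.5  36. ]
 [478.9 171.5  36. ]
 [479.7 107.2  36. ]]
slot [483.40778734 139.23850073  36.        ]
0.045 55.4 3.2 dx,dy pack-slot 8.159421529651736 -14.657256606097246
0.048 55.0 3.2 dx,dy pack-slot 5.832225298106919 -10.573254853263661
0.051 54.5 3.2 dx,dy pack-slot 3.5050290665620483 -6.489253100430163
0.054 54.1 3.1 dx,dy pack-slot 1.1778328350171812 -2.4052513475967503
0.057 53.7 3.1 dx,dy pack-slot -1.1493633965276944 1.6787504052368611
0.06 53.3 3.1 dx,dy pack-slot -3.476559628072564 5.762752158070331
```

```bash
python3 -m handwheel '[{"delta_pos":[0,4,0],"yaw":0},{"delta_pos":[0,8,0],"yaw":0},{"delta_pos":[0,12,0],"yaw":0},{"delta_pos":[0,14,0],"yaw":0},{"delta_pos":[0,14,0],"yaw":0},{"delta_pos":[0,14,0],"yaw":0}]' ; python3 f.py;  python3 - <<'E'
from h import *
a=cam("scene")
crop(a,305,300,405,375,8,"pics/s14.png")
E
```

```text
time: 16.0
tool_pos: [0.4852, 0.1345, 0.1102]
ee_rot: [-1.571, -0.0, -1.614]
wrist_force: [-0.6, -0.3, -1.1]
width: 0.0558
16.25 [485.3 134.5 110.5] yaw -1.614 F [ 0.37 -0.17 -0.44] T [0.056 0.025 0.022]
```

View pics/s14.png

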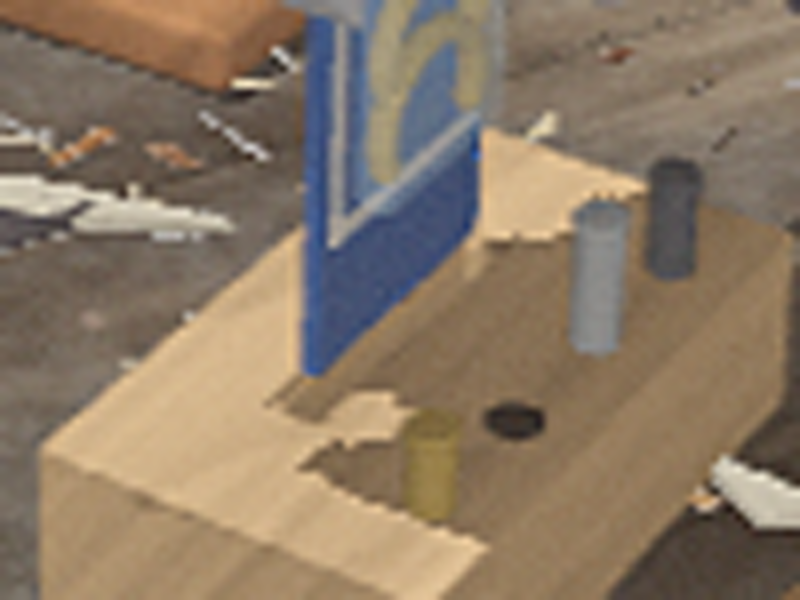

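```bash
python3 - <<'E'
from h import *
a=cam("scene")
C=lambda x,y:(305+x/8,300+y/8)
n=np.array([np.cos(-.043),np.sin(-.043),0]);u=np.array([-n[1],n[0],0])
sl=[onz(a,C(*p),.036)*1000 for p in [(265,402),(465,235),(320,425),(492,243)]]
sc=np.mean(sl,0)
for zb in (.038,.04,.042,.044):
    fl=onz(a,C(319,377),zb)*1000;fr=onz(a,C(479,232),zb)*1000
    d=fl-fr; ctr=(fl+fr)/2+n*2
    print(zb,np.linalg.norm(d).round(1),'yaw',np.arctan2(-d[0],d[1]).round(3),((ctr-sc)@n).round(2),((ctr-sc)@u).round(2))
# ideal picture of pack bottom at slot centre for z=.04
print('TCP ideal by two-view: 484.9 134.6')
E
```

```text
0.038 54.1 yaw -0.045 1.95 -4.13
0.04 53.9 yaw -0.045 0.46 -1.51
0.042 53.6 yaw -0.045 -1.03 1.12
0.044 53.3 yaw -0.045 -2.53 3.74
TCP ideal by two-view: 484.9 134.6
```

```bash
python3 -m handwheel '[{"delta_pos":[0,1.5,0],"yaw":0},{"delta_pos":[0,3,0],"yaw":0},{"delta_pos":[0,4.5,0],"yaw":0},{"delta_pos":[0,6,0],"yaw":0},{"delta_pos":[0,6,0],"yaw":0}]' ; python3 f.py
```

```text
time: 16.85
tool_pos: [0.4849, 0.1344, 0.1038]
ee_rot: [-1.572, -0.0, -1.614]
wrist_force: [-0.5, -0.4, -0.9]
width: 0.0557
17.1 [485.2 134.5 104.3] yaw -1.614 F [-0.25  0.22 -0.47] T [ 0.036 -0.013  0.   ]
```

```bash
python3 -m handwheel '[{"delta_pos":[0,1,0],"yaw":0},{"delta_pos":[0,2,0],"yaw":0},{"delta_pos":[0,3,0],"yaw":0},{"delta_pos":[0,3,0],"yaw":0}]' ; python3 f.py;python3 - <<'E'
from h import *
a=cam("scene")
crop(a,305,300,405,375,8,"pics/s15.png")
E
```

```text
time: 17.5
tool_pos: [0.485, 0.1344, 0.101]
ee_rot: [-1.571, -0.0, -1.614]
wrist_force: [-0.4, -0.5, 0.2]
width: 0.0554
17.75 [485.2 134.5 101.3] yaw -1.614 F [-0.12 -0.19 -0.83] T [ 0.04   0.014 -0.008]
```

View pics/s15.png

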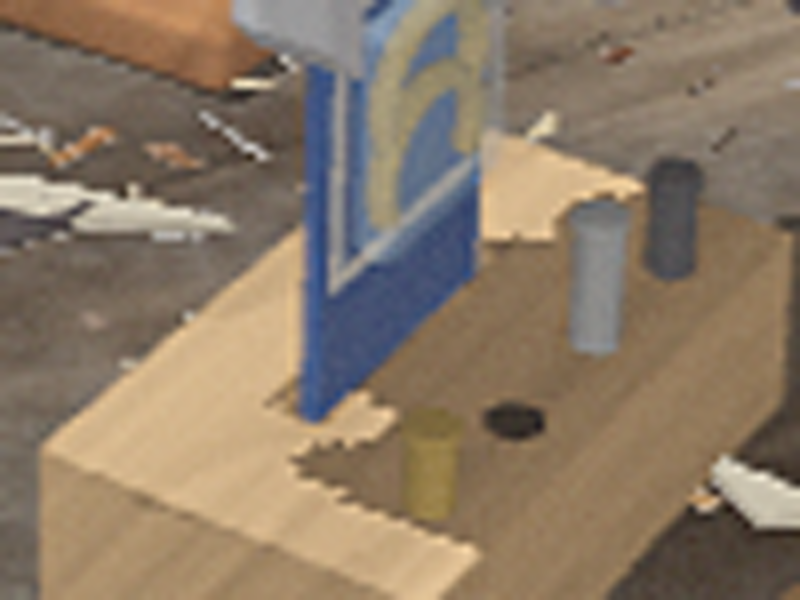

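```bash
python3 -m handwheel '[{"delta_pos":[0,1,0],"yaw":0},{"delta_pos":[0,2,0],"yaw":0},{"delta_pos":[0,2,0],"yaw":0}]' ; python3 f.py
```

```text
time: 18.1
tool_pos: [0.485, 0.1344, 0.099]
ee_rot: [-1.571, -0.0, -1.614]
wrist_force: [-0.6, -0.1, -1.8]
width: 0.0557
18.35 [485.2 134.4  99.3] yaw -1.614 F [-0.23  0.37 -0.9 ] T [ 0.036  0.03  -0.03 ]
```

```bash
python3 -m handwheel '[{"delta_pos":[0,1,0],"yaw":0},{"delta_pos":[0,2,0],"yaw":0},{"delta_pos":[0,2,0],"yaw":0}]' ; python3 f.py;python3 - <<'E'
from h import *
a=cam("scene")
crop(a,305,300,405,375,8,"pics/s16.png")
E
```

```text
time: 18.65
tool_pos: [0.485, 0.1344, 0.097]
ee_rot: [-1.571, -0.0, -1.614]
wrist_force: [-0.5, -0.2, -1.1]
width: 0.0557
18.9 [485.2 134.5  97.3] yaw -1.614 F [-0.05  0.53 -0.55] T [0.016 0.013 0.01 ]
```

View pics/s16.png

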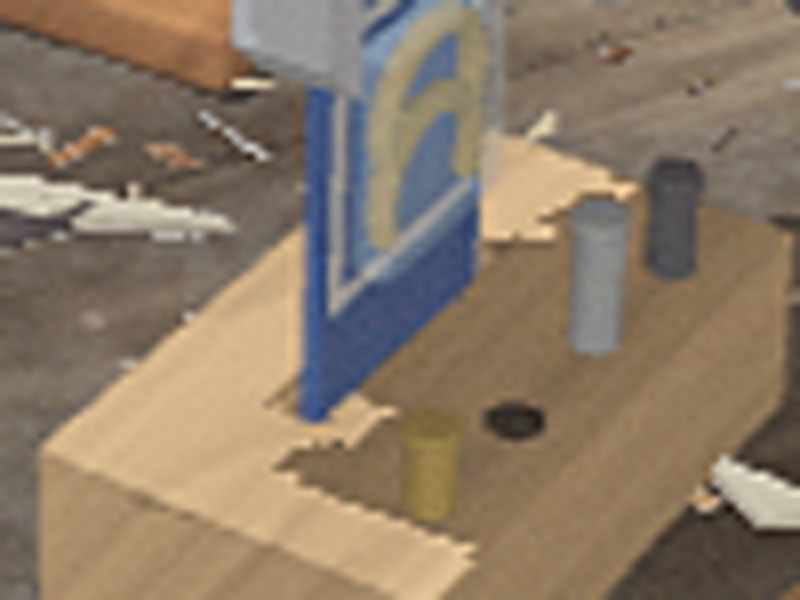

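```bash
python3 -m handwheel '[{"delta_pos":[0,1,0],"yaw":0},{"delta_pos":[0,2,0],"yaw":0},{"delta_pos":[0,3,0],"yaw":0},{"delta_pos":[0,4,0],"yaw":0},{"delta_pos":[0,4,0],"yaw":0}]' ; python3 f.py;  python3 -m handwheel '[{"delta_pos":[0,1,0],"yaw":0},{"delta_pos":[0,2,0],"yaw":0},{"delta_pos":[0,3,0],"yaw":0},{"delta_pos":[0,4,0],"yaw":0},{"delta_pos":[0,4,0],"yaw":0}]' ; python3 f.py
```

```text
time: 19.45
tool_pos: [0.485, 0.1344, 0.093]
ee_rot: [-1.571, -0.0, -1.614]
wrist_force: [-0.3, 1.0, -1.0]
width: 0.0556
19.7 [485.2 134.5  93.3] yaw -1.614 F [ 0.14 -0.17 -0.54] T [ 0.048  0.02  -0.005]
time: 20.2
tool_pos: [0.485, 0.1344, 0.089]
ee_rot: [-1.571, -0.0, -1.614]
wrist_force: [1.0, -0.0, -1.4]
width: 0.0556
20.45 [485.2 134.5  89.3] yaw -1.614 F [ 0.17  0.22 -0.74] T [ 0.034  0.    -0.019]
```

```bash
python3 -m handwheel '[{"delta_pos":[0,1,0],"yaw":0},{"delta_pos":[0,2,0],"yaw":0},{"delta_pos":[0,2,0],"yaw":0}]' ; python3 f.py
```

```text
time: 20.75
tool_pos: [0.485, 0.1344, 0.087]
ee_rot: [-1.571, -0.0, -1.614]
wrist_force: [-0.2, 0.7, -0.7]
width: 0.0555
21.0 [485.2 134.5  87.3] yaw -1.614 F [ 0.02 -0.03 -0.46] T [0.03  0.03  0.011]
```

```bash
python3 -m handwheel '[{"delta_pos":[0,0.5,0],"yaw":0},{"delta_pos":[0,1,0],"yaw":0},{"delta_pos":[0,1,0],"yaw":0}]' ; python3 f.py; 
```

```text
time: 21.3
tool_pos: [0.4851, 0.1345, 0.0861]
ee_rot: [-1.571, -0.0, -1.614]
wrist_force: [-0.2, 0.7, -0.4]
width: 0.0555
21.55 [485.2 134.5  86.3] yaw -1.614 F [ 0.28 -0.01 -0.74] T [ 0.028 -0.009 -0.012]
```

```bash
python3 -m handwheel '[{"delta_pos":[0,0.5,0],"yaw":0},{"delta_pos":[0,1,0],"yaw":0},{"delta_pos":[0,1,0],"yaw":0}]' ; python3 f.py; 
```

```text
time: 21.85
tool_pos: [0.4854, 0.1345, 0.0857]
ee_rot: [-1.57, 0.0, -1.614]
wrist_force: [-0.3, 0.5, 2.8]
width: 0.0553
22.1 [485.4 134.4  85.7] yaw -1.614 F [-0.46 -0.44  2.51] T [0.016 0.16  0.017]
```

```bash
python3 -m handwheel '[{"delta_pos":[0,0.3,0],"yaw":0},{"delta_pos":[0,0.6,0],"yaw":0},{"delta_pos":[0,0.6,0],"yaw":0}]' ; python3 f.py; 
```

```text
time: 22.4
tool_pos: [0.4856, 0.1345, 0.0856]
ee_rot: [-1.57, 0.0, -1.614]
wrist_force: [-1.7, -0.5, 5.2]
width: 0.0556
22.65 [485.5 134.5  85.6] yaw -1.614 F [-1.36 -0.76  5.88] T [-0.049  0.343  0.042]
```

The floor is felt at TCP z = 85.7 mm, against an expected 84.5 ± 2 mm. I ease off and release.

```bash
python3 -m handwheel '[{"delta_pos":[0,-0.8,0],"yaw":0},{"delta_pos":[0,-0.8,0],"yaw":0}]' ; python3 f.py; python3 -m handwheel '[{"delta_pos":[0,0,0],"yaw":0},{"delta_pos":[0,0,0],"yaw":0},{"delta_pos":[0,0,0],"yaw":0},{"delta_pos":[0,0,0],"yaw":0},{"delta_pos":[0,0,0],"yaw":0}]' 70; python3 f.py; python3 - <<'E'
from h import *
a=cam("scene")
crop(a,290,230,420,380,4,"pics/s17.png")
E
```

```text
time: 22.85
tool_pos: [0.4854, 0.1345, 0.0856]
ee_rot: [-1.57, -0.0, -1.614]
wrist_force: [-0.3, -0.5, 3.5]
width: 0.0551
23.1 [485.3 134.4  85.6] yaw -1.614 F [-0.32 -0.46  3.92] T [-0.021  0.129 -0.003]
time: 23.6
tool_pos: [0.485, 0.1345, 0.0852]
ee_rot: [-1.571, -0.0, -1.614]
wrist_force: [-0.4, 0.0, -0.3]
width: 0.0681
23.85 [485.2 134.4  85.4] yaw -1.614 F [ 0.01 -0.01  0.35] T [ 0.052  0.015 -0.001]
```

View pics/s17.png

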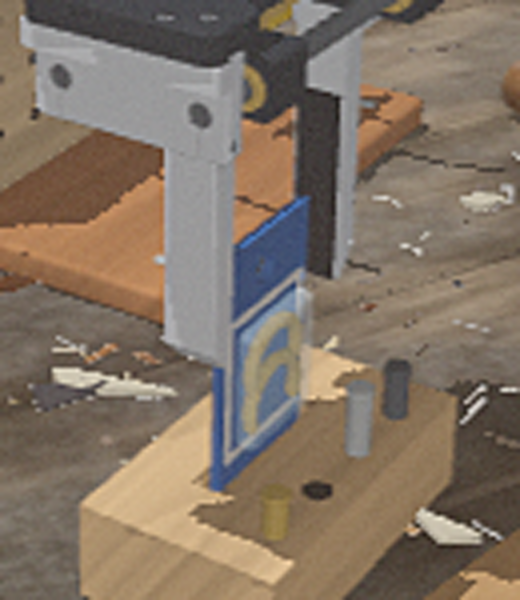

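The pack stands released with about 6 mm of clearance each side. I open fully, lift straight up and retreat.

```bash
python3 -m handwheel '[{"delta_pos":[0,0,0],"yaw":0},{"delta_pos":[0,0,0],"yaw":0},{"delta_pos":[0,0,0],"yaw":0},{"delta_pos":[0,0,0],"yaw":0},{"delta_pos":[0,-8,0],"yaw":0},{"delta_pos":[0,-25,0],"yaw":0},{"delta_pos":[0,-45,0],"yaw":0},{"delta_pos":[0,-70,0],"yaw":0},{"delta_pos":[0,-100,0],"yaw":0},{"delta_pos":[0,-120,0],"yaw":0},{"delta_pos":[0,-120,0],"yaw":0}]' 20
python3 -m handwheel '[{"delta_pos":[10,0,-10],"yaw":0},{"delta_pos":[40,0,-30],"yaw":0},{"delta_pos":[75,0,-60],"yaw":0},{"delta_pos":[110,0,-90],"yaw":0},{"delta_pos":[145,0,-120],"yaw":0},{"delta_pos":[180,0,-150],"yaw":0},{"delta_pos":[205,0,-170],"yaw":0},{"delta_pos":[215,0,-180],"yaw":0},{"delta_pos":[215,0,-180],"yaw":0},{"delta_pos":[215,0,-180],"yaw":0}]'
python3 - <<'E'
from h import *
a=cam("scene");b=cam("top")
crop(a,250,160,420,400,2.5,"pics/s18.png"); crop(b,170,145,450,400,2.8,"pics/t18.png")
E
```

```text
time: 25.0
tool_pos: [0.4872, 0.1348, 0.21]
ee_rot: [-1.563, 0.002, -1.614]
wrist_force: [-0.4, 0.2, -0.2]
width: 0.0868
time: 26.0
tool_pos: [0.2953, -0.0723, 0.2042]
ee_rot: [-1.572, 0.001, -1.615]
wrist_force: [0.6, -0.4, -0.4]
width: 0.0868
```

View pics/s18.png

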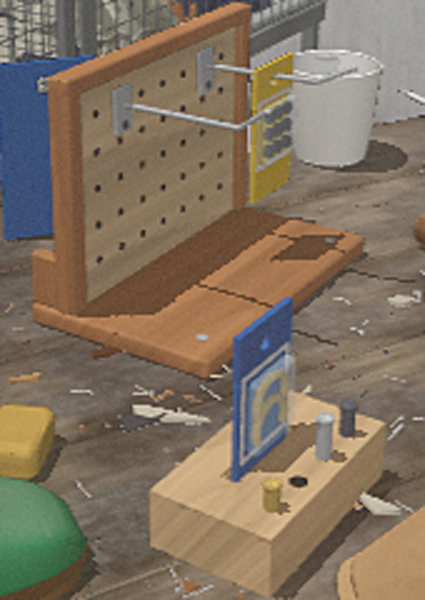

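View pics/t18.png

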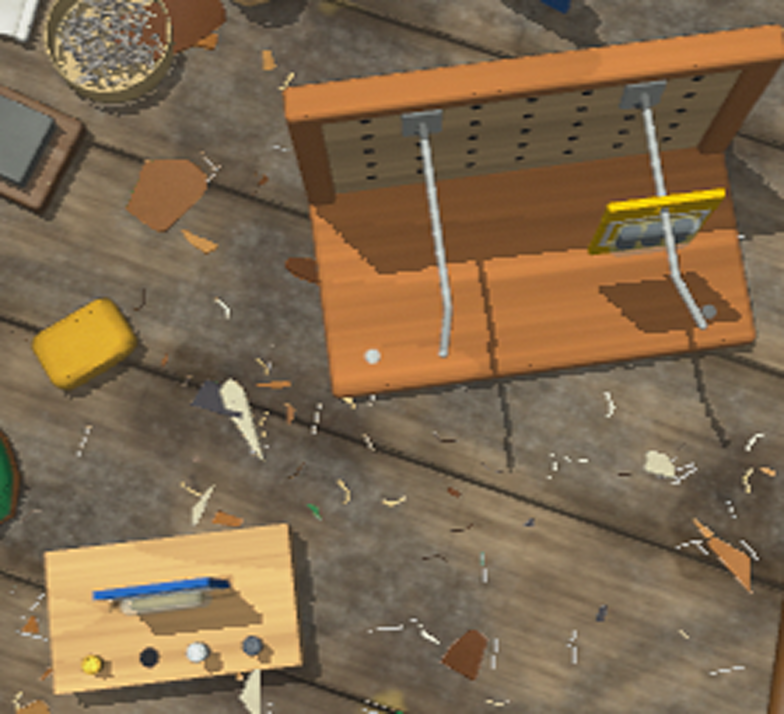

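The pack stands in the slot at top crop (165,590), and the yellow pack still hangs at (665,220). Last check is the pack's top edge: height, centring and lean.

```bash
python3 - <<'E'
from h import *
a=cam("scene");b=cam("top")
crop(a,325,265,385,365,6,"pics/s19.png"); crop(b,185,335,285,400,8,"pics/t19.png")
E
```

```text
(no output)
```

View pics/s19.png

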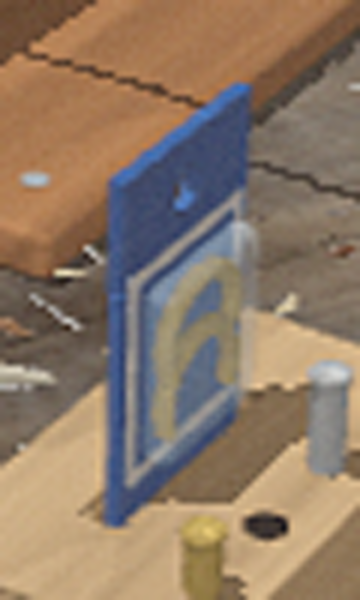

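View pics/t19.png

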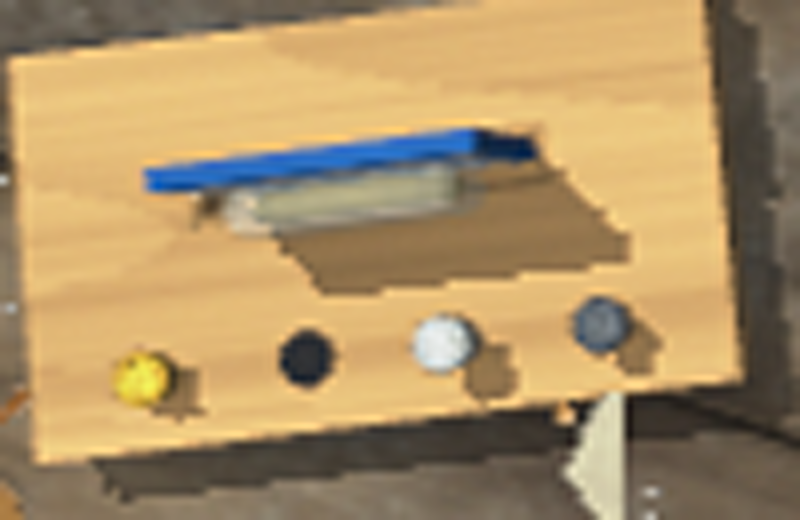

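```bash
python3 - <<'E'
from h import *
a=cam("scene");b=cam("top")
S=lambda x,y:(325+x/6,265+y/6);T=lambda x,y:(185+x/8,335+y/8)
l=tri(a,S(120,184),b,T(147,191));r=tri(a,S(248,90),b,T(475,152))
print(l,r,(l[0]+r[0])/2, 'slot by 2-view .4847 .1345 .0326')
print(np.round(robot.get_obs()['wrist_force'],2),robot.get_obs()['time'])
E
```

```text
(array([0.48557425, 0.16122766, 0.11601014]), np.float64(1.1171138679442083)) (array([0.48321629, 0.10548168, 0.11490501]), np.float64(0.9501988079586072)) [0.48439527 0.13335467 0.11545758] slot by 2-view .4847 .1345 .0326
[-0.29 -0.02 -0.58] 26.3
```

```bash
python3 - <<'E'
from bench import robot
print(robot.close_job())
E
```

```text
the job is handed in; nothing more can be done
None
```

The blue pack is off its peg and standing upright, fully down, in the bench block's slot. It is released, and I handed the job in at about 26 s; no verdict was reported.

- **Off the peg:** I gripped the small blue pack at hole height on the left peg. I raised it about 3 mm to clear the wire, slid it forward and followed the tip, which rose about 35° and pointed about 14° to the left. The largest contact force I read on the peg was about 1.3 N, taken sideways as the fingers closed. On the tip it was about 1 N; I flattened the path and it went away.
- **Into the slot:** It went in without resistance. The floor was felt at TCP z = 85.7 mm, where I expected 84.5 ± 2 mm. The most it pressed was about 6 N, and I eased off before opening the fingers.
- **Last checks:** The pack's top edge is 83 mm above the slot mouth, where 82 mm is expected. It is about 1.7 mm off centre across the slot and 1.1 mm along it, with no visible lean. The arm is clear, and the yellow pack still hangs where it was.
- **Disagreement:** The camera heights read about 3 mm low against the known sizes. I allowed for that and judged the slot position relative to the block. In the slot area the scene camera alone gave y values 4–5 mm higher than the top camera. I used the two-camera result, and the pack entered without touching the sides.

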